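Pack the round sample tin in layers

TASK

Pack the round steel tin in layers: first stand the three equal white pots side by side in a triangle on its floor; then lay the aluminium divider centred and level on top of the pots, collar up; last, stand the brown dropper bottle in the divider's collar, keeping it upright. Leave the taller pot, the timer and the forceps where they are.

Things in the scene. Friction and masses are not known exactly. Their poses are not given: they have to be found in the camera images.
- tin: Round open sheet-steel tin, fixed to the worktop: outer diameter 148 mm, inner 140 mm, 24 mm high, flat floor 4 mm thick. The three pots fit on its floor in a triangle, centres about 37 mm from the tin's centre, with 8 mm between neighbours and 5 mm to the wall; their tops then stand 69 mm above the worktop. Origin: centre of its underside, z up.
- pot_a: White plastic sample pot with a flat cream-white lid, one of three alike: 56 mm in diameter, 65 mm tall; solid, its lid fixed, mass about 50 g. Origin: centre of its underside, z up. To be packed in the tin.
- pot_b: White plastic sample pot with a flat cream-white lid, one of three alike: 56 mm in diameter, 65 mm tall; solid, its lid fixed, mass about 50 g. Origin: centre of its underside, z up. To be packed in the tin.
- pot_c: White plastic sample pot with a flat cream-white lid, one of three alike: 56 mm in diameter, 65 mm tall; solid, its lid fixed, mass about 50 g. Origin: centre of its underside, z up. To be packed in the tin.
- divider: Bare aluminium disc, 120 mm in diameter, 4 mm thick, with a ring of small dark holes and an upstanding round collar in its middle: collar outer diameter 50 mm (grip it there), inner 42 mm, rim 34 mm above the disc's underside; inside it the disc's upper face is the floor. Mass about 120 g. Origin: centre of the disc's underside, z up (collar side).
- bottle: Brown glass dropper bottle with a black dropper top: 33 mm in diameter, 104 mm tall; the straight body reaches to about 65 mm above the base, the top is narrower. Grip the body about 55 to 60 mm above the base so that the fingers stay above the collar. Origin: centre of its underside, z up.
- tall_pot: Bystander: a taller sample pot with a blue lid, 56 mm in diameter, 75 mm tall, standing among the others. Not to be moved. Origin: centre of its underside.
- timer: Bystander: small white bench timer, 60 x 66 x 20 mm, lying flat. Not to be moved. Origin: centre of its underside.
- forceps: Bystander: steel forceps, 116 x 15 x 10 mm, lying flat, long along x of its own frame. Not to be moved. Origin: centre of its underside.
Things that resemble listed ones, but are neither listed nor needed, are in the scene too. What is shaped like the tin but yellow is not meant.

How it is judged:
On the way, in this order (a step that is already met when the one before it is completed fails the run):
1. the three white pots stand on the tin's floor, released (horizontal distance between each of pot_a, pot_b, pot_c and tin below 0.046 m and z of pot_a in the frame of tin between 0 and 0.01 m and angle between each of pot_a, pot_b, pot_c's own z axis and vertical below 0.08 rad and z of pot_b in the frame of tin between 0 and 0.01 m and z of pot_c in the frame of tin between 0 and 0.01 m and contact force between the fingers and pot_a below 0.05 N and contact force between the fingers and pot_b below 0.05 N and contact force between the fingers and pot_c below 0.05 N), for 0.2 s.
2. the divider lies level and centred on the pots, released (horizontal distance between each of pot_a, pot_b, pot_c and tin below 0.046 m and z of pot_a in the frame of tin between 0 and 0.01 m and angle between each of pot_a, pot_b, pot_c, divider's own z axis and vertical below 0.08 rad and z of pot_b in the frame of tin between 0 and 0.01 m and z of pot_c in the frame of tin between 0 and 0.01 m and horizontal distance between divider and tin below 0.015 m and z of divider in the frame of tin between 0.064 and 0.075 m and contact force between the fingers and divider below 0.05 N), for 0.2 s.
3. the bottle stands in the divider's collar (horizontal distance between bottle and divider below 0.01 m and z of bottle in the frame of divider between 0 and 0.01 m and angle between bottle's own z axis and vertical below 0.12 rad and contact force between the fingers and bottle below 0.05 N), for 0.2 s.
At the end, for the whole second after the job is handed in: Three white pots upright on the tin's floor, inside its wall; divider resting on them collar up, level within 0.08 rad, centred on the tin within 15 mm; bottle standing in the collar on the disc, within 0.12 rad of upright; pots within 0.08 rad of upright; all at rest (horizontal distance between each of pot_a, pot_b, pot_c and tin below 0.046 m and z of pot_a in the frame of tin between 0 and 0.01 m and angle between each of pot_a, pot_b, pot_c, divider's own z axis and vertical below 0.08 rad and z of pot_b in the frame of tin between 0 and 0.01 m and z of pot_c in the frame of tin between 0 and 0.01 m and horizontal distance between divider and tin below 0.015 m and z of divider in the frame of tin between 0.064 and 0.075 m and horizontal distance between bottle and divider below 0.01 m and z of bottle in the frame of divider between 0 and 0.01 m and angle between bottle's own z axis and vertical below 0.12 rad and linear speed of each of pot_a, pot_b, pot_c, divider, bottle below 0.02 m/s); the robot touches nothing.
It fails at once if the taller pot is disturbed (moved more than 20 mm) (distance of tall_pot from where it was at the start of the episode above 0.02 m).
It fails at once if the timer is disturbed (moved more than 20 mm) (distance of timer from where it was at the start of the episode above 0.02 m).
It fails at once if the forceps is disturbed (moved more than 20 mm) (distance of forceps from where it was at the start of the episode above 0.02 m).
It fails at once if the bottle is tipped over (angle between bottle's own z axis and vertical above 0.7 rad).
It also fails if it takes over 144 s, if anything falls off the work surface, if the arm or the gripper's body presses on something with over 40 N, if the wrist force passes 120 N, or if a joint passes its speed limit or range.

ROBOT

A 6-joint arm with a two-finger parallel gripper is mounted at the origin on a cart in front of the work surface, level with it; the furniture and walls round the work are solid. World frame = base frame: x ahead of the robot, y to its left, z up, the work surface at z = 0. Lengths are in m, angles in rad, forces in N, time in s.
With the tool pointing down it reaches from about 0.3 to 1 m from the base axis. Payload 5.1 kg.
Tool frame: the origin (TCP) lies at the very end of the fingers, on their centre line; the grasp point (between the pads) lies 19 mm behind it (ctrl.grip_depth is the distance from the TCP to the grasp point, in m); z points along the fingers, y is the line along which they close (so a half turn about z gives the same grasp; the last joint's range is limited). The gripper opens to 95 mm and grips with 3 to 60 N. Pads are 20 mm wide; open, the fingers measure 119 mm over their backs; the gripper's body (75 mm by 180 mm) begins 59 mm behind the grasp point.
Start: joints at [1.228, 0.124, 1.65, -0, 1.367, -0.083], TCP at [0.167, 0.628, 0.215] pointing down, gripper open.
Joint ranges: [-2.61, 2.61], [-1.02, 2.33], [0.03, 2.71], [-1.35, 4.49], [0.32, 2.68], [-2.91, 2.91]. Speed limits (rad/s): [2.57, 2.57, 3.14, 3.14, 3.14, 3.14].

INTERFACE

Orientations are given as a 3x3 rotation matrix whose columns are the frame's x, y, z axes.
In Python, from bench import readout, viewer, ticket, ctrl gives the robot as it stands.
- The arm moves only by the tool step_arm, never from a script. Its argument "rows" is a list of rows, each an object with "grip": the opening, from 0 (shut) to 1 (fully open); "xyz": the shift along the tool's x, y, z in units of 30 mm (1.0 is 30 mm), a list of three; "twist": the turn, a rotation vector about the tool's x, y, z in units of 5 degrees (1.0 is 5 degrees), a list of three. In form: [{"grip": grip, "xyz": [tx, ty, tz], "twist": [rx, ry, rz]}, ...]. A call has 1 to 8 rows; each row shifts and turns the commanded pose from where the row before left it, along the tool's axes as they then stand; what a row does not reach is not made up. A row lasts 1/12 s, in which the tool goes at most 41.7 mm and 7.16 degrees, less where a joint would pass 70% of its speed; a pose out of reach is approached as far as the arm can. A call is refused whole if a number of a shift passes 1 or a number of a turn 1, either way. A call with a gripper value outside its range is refused whole. The fingers move at their own pace and stop on an object; the grip force is fixed at half the most. Time passes only in rows, so rows that do not move let the fingers close. It gives the time, the measured TCP pose, the force, the opening and the grip force at its end, in the units of the state.
- readout.get_obs(): the state, without advancing time (a new reading comes with each control period).
- viewer.read_camera(name): name is "scene" or "top"; returns (picture, depth): 480x640x3 uint8, red, green, blue; 480x640 float32, m along the optical axis (not along the pixel's ray), 0 where there is no reading.
- viewer.camera_info(name): a dict with "fx", "fy", "cx", "cy" (pixels), "rvec" (rotation vector, rad) and "tvec" (3), from world to camera coordinates, as OpenCV has them. Camera axes: x right, y down, z forward; pixel columns grow to the right and rows downward; lengths in m; the calibration is good to about 2 mm. A picture is of the moment at which its call begins. camera_info takes no time and is no camera call.
- ticket.finish_job(): hands the job in; it is judged then, once.
The state is a dict: "clock": time; "joint_pos": joint angles; "qd": joint speeds; "joint_torque": joint torques, N m; "ee_pos": TCP position; "tool_rot": TCP orientation; "force": force on the tool from outside, world axes, zero at the start; "wrist_torque": the same for the moment, N m; "opening": finger opening in m; "gripper_force": force on a finger pad.
Only numpy, scipy, OpenCV 4.12 (cv2) and the standard library are available. Lean on these libraries where they do the work, as an engineer would, in place of code of your own. Each camera call takes 0.05 s, during which the arm holds its last target. There are 200 camera calls.

## Working session

There is one attempt and no reset: what is moved stays moved. The work goes in short steps, Python scripts to look and compute and a tool call to move; the robot and the scene stay as the last step left them, time stands still between calls to the robot, and variables do not carry over. Pictures are saved under pics/ and viewed, at most 14 in all, crops included, and the job is handed in when it is done.

Besides the shell and the picture viewer there is one more tool, called after ">>>" as name([rows], argument=value, ...), one row to a line, values as JSON. step_arm: Moves the arm, as the interface text tells. Its arguments: {"type":"object","properties":{"rows":{"type":"array","items":{"type":"object","properties":{"grip":{"type":"number"},"xyz":{"type":"array","items":{"type":"number"}},"twist":{"type":"array","items":{"type":"number"}}}}}},"required":["rows"]}

```bash
mkdir -p pics; cat > h.py <<'E'
import numpy as np,cv2
from bench import readout,viewer,ticket,ctrl
def cam(n):
    i=viewer.camera_info(n);R=cv2.Rodrigues(np.array(i["rvec"],float))[0];return i,R,np.array(i["tvec"],float).ravel()
def grab(n,f=None):
    p,d=viewer.read_camera(n)
    if f: cv2.imwrite(f,p[:,:,::-1])
    return p,d
def pts(n,d):
    i,R,t=cam(n);v,u=np.mgrid[:480,:640]
    c=np.stack([(u-i["cx"])/i["fx"]*d,(v-i["cy"])/i["fy"]*d,d],-1)
    return (c-t)@R
def ray(n,u,v,z):
    i,R,t=cam(n);o=-R.T@t;r=R.T@np.array([(u-i["cx"])/i["fx"],(v-i["cy"])/i["fy"],1]);return o+r*(z-o[2])/r[2]
def proj(n,p):
    i,R,t=cam(n);c=R@np.array(p)+t;return c[0]/c[2]*i["fx"]+i["cx"],c[1]/c[2]*i["fy"]+i["cy"]
E
python3 - <<'E'
from h import *
for n in("scene","top"):
    p,d=grab(n,f"pics/{n}0.png");i,R,t=cam(n);print(n,-R.T@t,R[2],i["fx"],(d>0).mean())
o=readout.get_obs();print(o["clock"],o["ee_pos"],o["tool_rot"],o["opening"],o["force"],ctrl.grip_depth)
E
```

```text
scene [0.22356303 0.17912256 0.80568741] [ 0.3874637  -0.4884786  -0.78183153] 461.3710686275183 0.9958463541666667
top [ 0.4667163  -0.31920512  0.96236506] [ 0.14042805 -0.00784515 -0.9900598 ] 496.6662407952834 0.99587890625
0.1 [0.16679916 0.62762466 0.21349764] [[-9.66450524e-01  2.56852096e-01 -6.21319508e-04]
 [ 2.56852813e-01  9.66448822e-01 -1.81866700e-03]
 [ 1.33345075e-04 -1.91723934e-03 -9.99998153e-01]] 0.09489540084791663 [-0.1617294  -0.10436259  0.49568976] 0.0188
```

View pics/scene0.png

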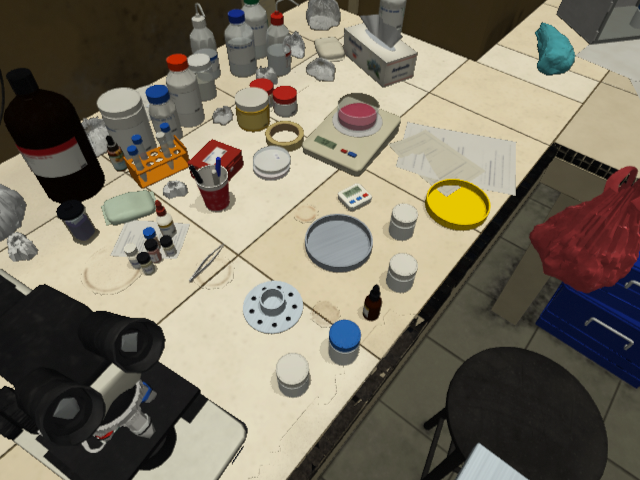

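View pics/top0.png

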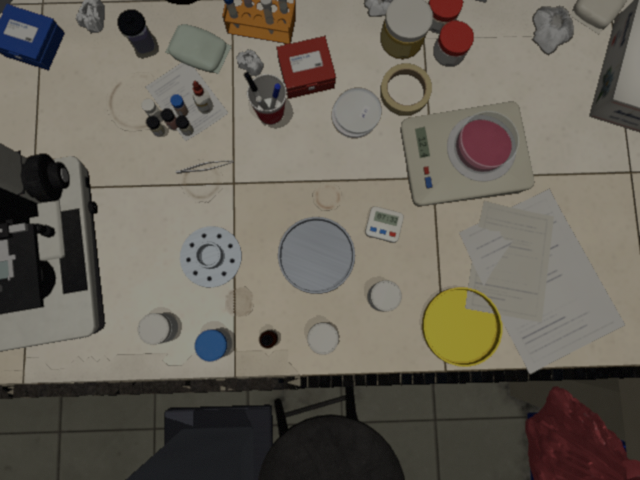

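The scene view shows the tin (grey) at (338,243) and white-lidded pots at (403,221), (402,271) and (293,374). The blue tall pot is at (344,341), the bottle at (373,303), the divider at (273,305), the timer at (354,196) and the forceps at (207,262). The yellow tray at (458,204) is a decoy. In the top view the tin is at (316,255), the pots at (385,296), (323,338) and (155,328), and the divider at (210,256).

The bottle candidates are the dark one in front at scene (373,303) / top (269,338) and the small vials at (150,245), which include a red/brown dropper at (163,215). I will measure them and check in a crop.

```bash
python3 - <<'E'
from h import *
D={}
for n in("scene","top"):
    p,d=grab(n);P=pts(n,d);D[n]=(p,d,P)
# depth-based top planes: seed pixels top-of-object
S={"scene":dict(p1=(403,214),p2=(402,263),p3=(293,366),tall=(344,333),tin=(338,243),bot=(374,292),col=(273,301),disc=(290,318),vial=(160,207)),
"top":dict(p1=(384,292),p2=(323,336),p3=(153,327),tall=(210,346),tin=(316,255),bot=(268,339),col=(209,256),disc=(190,256),vial=(198,88))}
for n in S:
    p,d,P=D[n]
    for k,(u,v) in S[n].items():
        z0=np.median(P[v-1:v+2,u-1:u+2,2])
        m=(np.abs(P[...,2]-z0)<.006)&(d>0)
        _,L=cv2.connectedComponents(m.astype(np.uint8),connectivity=4)
        q=P[L==L[v,u]];c,r=cv2.minEnclosingCircle(q[:,:2].astype(np.float32))
        print(n,k,len(q),"z",round(float(z0),4),"c",np.round(c,4),"diam",round(2*r,4),p[v,u])
p,d,P=D["scene"]; a=cv2.resize(p[190:330,340:440],None,fx=4,fy=4,interpolation=2); b=cv2.resize(p[190:330,110:210],None,fx=4,fy=4,interpolation=2)
cv2.imwrite("pics/crop1.png",np.hstack([a,b])[:,:,::-1])
E
```

```text
scene p1 425 z 0.0644 c [ 0.5    -0.4559] diam 0.0579 [211 207 191]
scene p2 553 z 0.0633 c [ 0.427  -0.3393] diam 0.0577 [210 207 190]
scene p3 862 z 0.0649 c [ 0.453 -0.038] diam 0.0573 [212 207 191]
scene tall 773 z 0.0738 c [ 0.4205 -0.1419] diam 0.0579 [ 40 101 166]
scene tin 2287 z 0.0046 c [ 0.5847 -0.3368] diam 0.1396 [150 157 159]
scene bot 25 z 0.0887 c [ 0.4268 -0.2389] diam 0.0121 [6 6 7]
scene col 179 z 0.0041 c [ 0.5952 -0.1352] diam 0.037 [193 204 206]
scene disc 104823 z 0.0038 c [ 0.7921 -0.8142] diam 2.0578 [76 81 82]
scene vial 22 z 0.0891 c [ 0.8947 -0.1178] diam 0.0117 [50 15 10]
top p1 761 z 0.0629 c [ 0.498  -0.4573] diam 0.0563 [138 136 129]
top p2 777 z 0.0656 c [ 0.4254 -0.3405] diam 0.0559 [138 135 128]
top p3 802 z 0.0645 c [ 0.452  -0.0396] diam 0.0573 [138 135 127]
top tall 822 z 0.0737 c [ 0.4205 -0.1419] diam 0.0567 [ 41  73 110]
top tin 4027 z 0.0035 c [ 0.5821 -0.3344] diam 0.1403 [112 115 118]
top bot 35 z 0.0964 c [ 0.4243 -0.2412] diam 0.0114 [6 5 5]
top col 309 z 0.0044 c [ 0.5883 -0.1262] diam 0.0409 [132 137 139]
top disc 128694 z 0.0038 c [ 0.7082 -0.3496] diam 1.4414 [131 136 138]
top vial 29 z 0.086 c [ 0.8964 -0.1199] diam 0.0147 [35 15 12]
```

View pics/crop1.png

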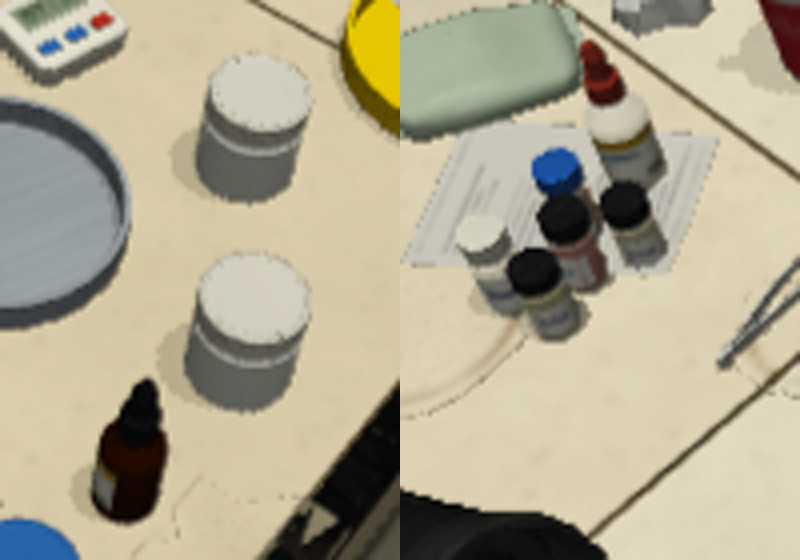

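The crop confirms it. On the left is the brown glass bottle with a black dropper top, which fits. On the right are small vials and a white bottle with a red dropper, which do not. The pots have cream lids with z of about 0.064, while the tall pot is at 0.074. Next I measure the divider collar and the bottle, and map heights to find a clear path.

```bash
python3 - <<'E'
from h import *
H={}
for n in("scene","top"):
    p,d=grab(n);P=pts(n,d)
    X,Y,Z=P[...,0],P[...,1],P[...,2]
    near=(np.hypot(X-.592,Y+.131)<.075)&(d>0)
    for nm,lo,hi in(("rim",.028,.042),("disc",.0026,.007)):
        q=P[near&(Z>lo)&(Z<hi)]
        if nm=="disc": continue
        c,r=cv2.minEnclosingCircle(q[:,:2].astype(np.float32));print(n,nm,len(q),np.median(q[:,2]),np.round(c,4),2*r)
    # disc by contrast hull: bluish-grey vs tan
    m=near&(p[...,2].astype(int)>=p[...,0].astype(int)-2)&(Z<.012)
    m=cv2.morphologyEx(m.astype(np.uint8),cv2.MORPH_OPEN,np.ones((3,3)))
    q=P[m>0];c,r=cv2.minEnclosingCircle(q[:,:2].astype(np.float32));print(n,"disc",len(q),np.median(q[:,2]),np.round(c,4),2*r)
    q=P[(np.hypot(X-.4255,Y+.24)<.03)&(Z>.012)&(d>0)]
    for lo,hi in((.012,.06),(.06,.08),(.08,.12)):
        b=q[(q[:,2]>lo)&(q[:,2]<hi)]
        if len(b)>3:c,r=cv2.minEnclosingCircle(b[:,:2].astype(np.float32));print(n,"bottle",lo,len(b),b[:,2].max().round(4),np.round(c,4),round(2*r,4))
    for x in np.arange(.1,.9,.1):
        for y in np.arange(-.6,.7,.1):
            s=(X>=x)&(X<x+.1)&(Y>=y)&(Y<y+.1)&(d>0)
            if s.sum()>5:H[round(x,1),round(y,1)]=max(H.get((round(x,1),round(y,1)),-9),Z[s].max())
for x in np.arange(.1,.9,.1):print(round(x,1),[round(float(H.get((round(x,1),round(y,1)),-9)),2) for y in np.arange(-.6,.7,.1)])
E
```

```text
scene rim 200 0.03356237489763576 [ 0.587  -0.1286] 0.051864854991436005
scene disc 2049 0.004636544530799998 [ 0.5892 -0.1282] 0.12481590360403061
scene bottle 0.012 292 0.0599 [ 0.427  -0.2387] 0.0333
scene bottle 0.06 85 0.08 [ 0.427  -0.2396] 0.0202
scene bottle 0.08 76 0.1049 [ 0.4259 -0.24  ] 0.0176
top rim 184 0.03316059740308626 [ 0.5858 -0.1289] 0.050719793885946274
top disc 2616 0.0038115210060675163 [ 0.5863 -0.1293] 0.11982851475477219
top bottle 0.012 171 0.0597 [ 0.4267 -0.2415] 0.0336
top bottle 0.06 52 0.0797 [ 0.4274 -0.2409] 0.0213
top bottle 0.08 63 0.1048 [ 0.426  -0.2432] 0.0176
0.1 [-0.2, -0.19, -0.19, -0.19, 0.0, 0.0, -0.22, -0.23, -0.85, -0.84, -0.85, -0.85, -0.84]
0.2 [-0.85, -0.19, -0.19, -0.19, -0.85, -0.85, -0.85, -0.85, -0.85, -0.85, -0.85, -0.85, -0.85]
0.3 [0.03, 0.01, 0.07, 0.01, 0.08, 0.01, 0.01, 0.01, 0.01, -9.0, -9.0, -9.0, -9.0]
0.4 [0.03, 0.07, 0.07, 0.1, 0.08, 0.07, 0.18, 0.45, 0.45, -9.0, -9.0, -9.0, -9.0]
0.5 [0.03, 0.07, 0.03, 0.03, 0.04, 0.01, 0.19, 0.42, 0.42, -9.0, -9.0, -9.0, -9.0]
0.6 [0.05, 0.03, 0.03, 0.03, 0.04, 0.01, 0.06, 0.38, 0.38, 0.14, -9.0, -9.0, -9.0]
0.7 [0.11, 0.01, 0.01, 0.0, 0.01, 0.01, 0.0, 0.33, 0.16, 0.06, -9.0, -9.0, -9.0]
0.8 [0.06, 0.04, 0.04, 0.13, 0.1, 0.06, 0.01, 0.0, 0.01, -9.0, -9.0, -9.0, -9.0]
```

```bash
python3 - <<'E'
from h import *
Q=[]
for n in("scene","top"):
    p,d=grab(n);P=pts(n,d);Q.append(P[d>0])
Q=np.vstack(Q)
Q=Q[(Q[:,0]>.25)&(Q[:,0]<.8)&(Q[:,1]<.6)&(Q[:,1]>0)]
for y in np.arange(0,.6,.04):
    s=Q[(Q[:,1]>=y)&(Q[:,1]<y+.04)]
    print(round(y,2),[(z,round(float(s[s[:,2]>z,0].min()),3)) for z in(.01,.09,.2,.3) if (s[:,2]>z).sum()>2])
for x in np.arange(.35,.62,.04):
    s=Q[(Q[:,0]>=x)&(Q[:,0]<x+.04)];print(round(x,2),[(z,round(float(s[s[:,2]>z,1].min()),3)) for z in(.01,.05,.09,.15) if (s[:,2]>z).sum()>2])
E
```

```text
0.0 []
0.04 [(0.01, 0.449)]
0.08 [(0.01, 0.436), (0.09, 0.452), (0.2, 0.452), (0.3, 0.452)]
0.12 [(0.01, 0.432), (0.09, 0.445), (0.2, 0.445), (0.3, 0.445)]
0.16 [(0.01, 0.426), (0.09, 0.438), (0.2, 0.438), (0.3, 0.438)]
0.2 [(0.01, 0.42), (0.09, 0.435), (0.2, 0.435), (0.3, 0.435)]
0.24 [(0.01, 0.419), (0.09, 0.489)]
0.28 [(0.01, 0.579), (0.09, 0.658)]
0.32 []
0.36 []
0.4 []
0.44 []
0.48 []
0.52 []
0.56 []
0.35 []
0.39 [(0.01, 0.173)]
0.43 [(0.01, 0.068), (0.05, 0.115), (0.09, 0.115), (0.15, 0.115)]
0.47 [(0.01, 0.069), (0.05, 0.098), (0.09, 0.098), (0.15, 0.098)]
0.51 [(0.01, 0.075), (0.05, 0.085), (0.09, 0.101), (0.15, 0.101)]
0.55 [(0.01, 0.08), (0.05, 0.088), (0.09, 0.107), (0.15, 0.107)]
0.59 [(0.01, 0.086), (0.05, 0.092), (0.09, 0.112), (0.15, 0.112)]
```

The microscope occupies x > 0.42, y > 0.07, so I route around it at small x. Next comes the twist to align tool y with world y, then the move past it.

>>> step_arm([
  {"grip":1,"xyz":[0,0,0],"twist":[0,0,-1]},
  {"grip":1,"xyz":[0,0,0],"twist":[0,0,-1]},
  {"grip":1,"xyz":[0,0,0],"twist":[0,0,-0.98]},
  {"grip":1,"xyz":[-0.2,-0.95,0],"twist":[0,0,0]},
  {"grip":1,"xyz":[-0.2,-0.95,0],"twist":[0,0,0]},
  {"grip":1,"xyz":[-0.2,-0.95,0],"twist":[0,0,0]},
  {"grip":1,"xyz":[-0.2,-0.95,0],"twist":[0,0,0]},
  {"grip":1,"xyz":[-0.2,-0.95,0],"twist":[0,0,0]},
])

```text
clock: 1.07
ee_pos: [0.1971, 0.4844, 0.2146]
tool_rot: [[-1.0, -0.001, 0.0], [-0.001, 1.0, -0.0], [-0.0, -0.0, -1.0]]
force: [0.7, -0.4, -0.3]
opening: 0.0951
gripper_force: 0.0
```

>>> step_arm([
  {"grip":1,"xyz":[-0.2,-0.95,0],"twist":[0,0,0]},
  {"grip":1,"xyz":[-0.2,-0.95,0],"twist":[0,0,0]},
  {"grip":1,"xyz":[-0.2,-0.95,0],"twist":[0,0,0]},
  {"grip":1,"xyz":[-0.2,-0.95,0],"twist":[0,0,0]},
  {"grip":1,"xyz":[-0.2,-0.95,0],"twist":[0,0,0]},
  {"grip":1,"xyz":[-0.2,-0.95,0],"twist":[0,0,0]},
  {"grip":1,"xyz":[-0.2,-0.95,0],"twist":[0,0,0]},
  {"grip":1,"xyz":[0,0,0],"twist":[0,0,0]},
])

```text
clock: 1.73
ee_pos: [0.2398, 0.2832, 0.2147]
tool_rot: [[-1.0, 0.004, 0.002], [0.004, 1.0, -0.001], [-0.002, -0.001, -1.0]]
force: [-0.3, 0.4, 0.6]
opening: 0.0952
gripper_force: 0.0
```

>>> step_arm([
  {"grip":1,"xyz":[-0.2,-0.95,0],"twist":[0,0,0]},
  {"grip":1,"xyz":[-0.2,-0.95,0],"twist":[0,0,0]},
  {"grip":1,"xyz":[-0.2,-0.95,0],"twist":[0,0,0]},
  {"grip":1,"xyz":[-0.2,-0.95,0],"twist":[0,0,0]},
  {"grip":1,"xyz":[-0.2,-0.95,0],"twist":[0,0,0]},
  {"grip":1,"xyz":[-0.2,-0.95,0],"twist":[0,0,0]},
  {"grip":1,"xyz":[-0.2,-0.95,0],"twist":[0,0,0]},
  {"grip":1,"xyz":[-0.2,-0.95,0],"twist":[0,0,0]},
])

```text
clock: 2.4
ee_pos: [0.2873, 0.0572, 0.215]
tool_rot: [[-1.0, -0.001, 0.002], [-0.001, 1.0, 0.0], [-0.002, 0.0, -1.0]]
force: [2.6, -0.4, 0.3]
opening: 0.0949
gripper_force: 0.0
```

>>> step_arm([
  {"grip":1,"xyz":[-0.3,-0.95,0],"twist":[0,0,0]},
  {"grip":1,"xyz":[-0.3,-0.95,0],"twist":[0,0,0]},
  {"grip":1,"xyz":[-0.3,-0.95,0],"twist":[0,0,0]},
  {"grip":1,"xyz":[-0.9,-0.07,0],"twist":[0,0,0]},
  {"grip":1,"xyz":[-0.9,-0.07,0],"twist":[0,0,0]},
  {"grip":1,"xyz":[-0.9,-0.07,0],"twist":[0,0,0]},
  {"grip":1,"xyz":[-0.9,-0.07,0],"twist":[0,0,0]},
  {"grip":1,"xyz":[0,0,0],"twist":[0,0,0]},
])

```text
clock: 3.07
ee_pos: [0.4252, -0.0359, 0.2141]
tool_rot: [[-1.0, -0.0, -0.001], [-0.0, 1.0, 0.001], [0.001, 0.001, -1.0]]
force: [-0.4, -1.1, -0.2]
opening: 0.0948
gripper_force: 0.0
```

>>> step_arm([
  {"grip":1,"xyz":[-0.93,-0.1,0],"twist":[0,0,0]},
  {"grip":1,"xyz":[0,0,0.9],"twist":[0,0,0]},
  {"grip":1,"xyz":[0,0,0.9],"twist":[0,0,0]},
  {"grip":1,"xyz":[0,0,0.9],"twist":[0,0,0]},
  {"grip":1,"xyz":[0,0,0.9],"twist":[0,0,0]},
  {"grip":1,"xyz":[0,0,0.9],"twist":[0,0,0]},
  {"grip":1,"xyz":[0,0,0.9],"twist":[0,0,0]},
  {"grip":1,"xyz":[0,0,0.7],"twist":[0,0,0]},
])

```text
clock: 3.73
ee_pos: [0.4489, -0.038, 0.0297]
tool_rot: [[-1.0, -0.001, -0.002], [-0.001, 1.0, 0.001], [0.002, 0.001, -1.0]]
force: [0.8, 0.8, -0.1]
opening: 0.0953
gripper_force: 0.0
```

>>> step_arm([
  {"grip":1,"xyz":[0,0,0],"twist":[0,0,0]},
  {"grip":0.5,"xyz":[0,0,0],"twist":[0,0,0]},
  {"grip":0.5,"xyz":[0,0,0],"twist":[0,0,0]},
  {"grip":0.5,"xyz":[0,0,0],"twist":[0,0,0]},
  {"grip":0.5,"xyz":[0,0,0],"twist":[0,0,0]},
  {"grip":0.5,"xyz":[0,0,0],"twist":[0,0,0]},
])

```text
clock: 4.23
ee_pos: [0.4512, -0.0389, 0.0332]
tool_rot: [[-1.0, -0.0, 0.003], [-0.0, 1.0, -0.001], [-0.003, -0.001, -1.0]]
force: [0.3, 0.4, -0.5]
opening: 0.0674
gripper_force: 0.0
```

>>> step_arm([
  {"grip":0,"xyz":[0,0,0],"twist":[0,0,0]},
  {"grip":0,"xyz":[0,0,0],"twist":[0,0,0]},
  {"grip":0,"xyz":[0,0,0],"twist":[0,0,0]},
  {"grip":0,"xyz":[0,0,0],"twist":[0,0,0]},
  {"grip":0,"xyz":[0,0,0],"twist":[0,0,0]},
  {"grip":0,"xyz":[0,0,0],"twist":[0,0,0]},
])

```text
clock: 4.73
ee_pos: [0.4506, -0.0387, 0.0323]
tool_rot: [[-1.0, -0.0, 0.001], [-0.0, 1.0, -0.0], [-0.001, -0.0, -1.0]]
force: [-0.0, 1.7, 6.7]
opening: 0.0558
gripper_force: 30.0
```

>>> step_arm([
  {"grip":0,"xyz":[0,0,-0.5],"twist":[0,0,0]},
  {"grip":0,"xyz":[0,0,-0.9],"twist":[0,0,0]},
  {"grip":0,"xyz":[0,0,-0.9],"twist":[0,0,0]},
  {"grip":0,"xyz":[0,0,-0.9],"twist":[0,0,0]},
  {"grip":0,"xyz":[0,0,-0.9],"twist":[0,0,0]},
  {"grip":0,"xyz":[0,0,-0.9],"twist":[0,0,0]},
  {"grip":0,"xyz":[0,0,-0.5],"twist":[0,0,0]},
  {"grip":0,"xyz":[0,0,0],"twist":[0,0,0]},
])

```text
clock: 5.4
ee_pos: [0.452, -0.0391, 0.2004]
tool_rot: [[-1.0, -0.0, 0.007], [-0.0, 1.0, -0.002], [-0.007, -0.002, -1.0]]
force: [1.4, 1.1, 0.2]
opening: 0.0555
gripper_force: 30.0
```

>>> step_arm([
  {"grip":0,"xyz":[-0.5,-0.9,0],"twist":[0,0,0]},
  {"grip":0,"xyz":[-0.5,-0.9,0],"twist":[0,0,0]},
  {"grip":0,"xyz":[-0.5,-0.9,0],"twist":[0,0,0]},
  {"grip":0,"xyz":[-0.5,-0.9,0],"twist":[0,0,0]},
  {"grip":0,"xyz":[-0.5,-0.9,0],"twist":[0,0,0]},
  {"grip":0,"xyz":[-0.5,-0.9,0],"twist":[0,0,0]},
  {"grip":0,"xyz":[-0.5,-0.9,0],"twist":[0,0,0]},
  {"grip":0,"xyz":[-0.5,-0.9,0],"twist":[0,0,0]},
])

```text
clock: 6.07
ee_pos: [0.5696, -0.2555, 0.1934]
tool_rot: [[-1.0, -0.0, -0.004], [-0.0, 1.0, 0.002], [0.004, 0.002, -1.0]]
force: [0.7, 0.3, -1.1]
opening: 0.0557
gripper_force: 30.0
```

>>> step_arm([
  {"grip":0,"xyz":[-0.5,-0.9,0],"twist":[0,0,0]},
  {"grip":0,"xyz":[-0.5,-0.9,0],"twist":[0,0,0]},
  {"grip":0,"xyz":[-0.43,-0.27,0],"twist":[0,0,0]},
  {"grip":0,"xyz":[0,0,0],"twist":[0,0,0]},
  {"grip":0,"xyz":[0,0,0],"twist":[0,0,0]},
])

```text
clock: 6.48
ee_pos: [0.6121, -0.3164, 0.1936]
tool_rot: [[-1.0, 0.0, -0.004], [0.0, 1.0, 0.003], [0.004, 0.003, -1.0]]
force: [-0.1, 1.0, -0.7]
opening: 0.0555
gripper_force: 30.0
```

>>> step_arm([
  {"grip":0,"xyz":[-0.05,0,0.9],"twist":[0,0,0]},
  {"grip":0,"xyz":[0,0,0.9],"twist":[0,0,0]},
  {"grip":0,"xyz":[0,0,0.9],"twist":[0,0,0]},
  {"grip":0,"xyz":[0,0,0.9],"twist":[0,0,0]},
  {"grip":0,"xyz":[0,0,0.8],"twist":[0,0,0]},
  {"grip":0,"xyz":[0,0,0.5],"twist":[0,0,0]},
  {"grip":0,"xyz":[0,0,0],"twist":[0,0,0]},
  {"grip":0,"xyz":[0,0,0],"twist":[0,0,0]},
])

```text
clock: 7.15
ee_pos: [0.6136, -0.3156, 0.0488]
tool_rot: [[-1.0, -0.001, -0.002], [-0.001, 1.0, 0.001], [0.002, 0.001, -1.0]]
force: [-0.1, -0.5, 0.4]
opening: 0.0554
gripper_force: 30.0
```

>>> step_arm([
  {"grip":0,"xyz":[0,0,0.2],"twist":[0,0,0]},
  {"grip":0,"xyz":[0,0,0.12],"twist":[0,0,0]},
  {"grip":0,"xyz":[0,0,0.04],"twist":[0,0,0]},
  {"grip":0,"xyz":[0,0,0],"twist":[0,0,0]},
  {"grip":0,"xyz":[0,0,0],"twist":[0,0,0]},
])

```text
clock: 7.57
ee_pos: [0.6148, -0.317, 0.0395]
tool_rot: [[-1.0, -0.0, 0.001], [-0.0, 1.0, -0.001], [-0.001, -0.001, -1.0]]
force: [0.8, 0.8, -0.4]
opening: 0.0556
gripper_force: 30.0
```

>>> step_arm([
  {"grip":0,"xyz":[0,0,0.05],"twist":[0,0,0]},
  {"grip":0,"xyz":[0,0,0.03],"twist":[0,0,0]},
  {"grip":0,"xyz":[0,0,0],"twist":[0,0,0]},
  {"grip":0,"xyz":[0,0,0],"twist":[0,0,0]},
])

```text
clock: 7.9
ee_pos: [0.6145, -0.3167, 0.0364]
tool_rot: [[-1.0, -0.0, -0.0], [-0.0, 1.0, 0.0], [0.0, 0.0, -1.0]]
force: [-0.0, -0.4, 0.6]
opening: 0.0556
gripper_force: 30.0
```

>>> step_arm([
  {"grip":0,"xyz":[0,0,0.04],"twist":[0,0,0]},
  {"grip":0,"xyz":[0,0,0],"twist":[0,0,0]},
  {"grip":0,"xyz":[0,0,0],"twist":[0,0,0]},
])

```text
clock: 8.15
ee_pos: [0.6148, -0.3168, 0.0363]
tool_rot: [[-1.0, -0.0, 0.0], [-0.0, 1.0, -0.0], [-0.0, -0.0, -1.0]]
force: [-2.5, 1.1, 4.7]
opening: 0.0549
gripper_force: 30.0
```

Force rose to 4.7 N, so the pot has touched the floor. I release it and lift.

>>> step_arm([
  {"grip":0.75,"xyz":[0,0,0],"twist":[0,0,0]},
  {"grip":0.75,"xyz":[0,0,0],"twist":[0,0,0]},
  {"grip":0.75,"xyz":[0,0,0],"twist":[0,0,0]},
  {"grip":0.75,"xyz":[0,0,0],"twist":[0,0,0]},
  {"grip":0.75,"xyz":[0,0,-0.5],"twist":[0,0,0]},
  {"grip":1,"xyz":[0,0,-0.9],"twist":[0,0,0]},
  {"grip":1,"xyz":[0,0,-0.9],"twist":[0,0,0]},
  {"grip":1,"xyz":[0,0,-0.9],"twist":[0,0,0]},
])

```text
clock: 8.82
ee_pos: [0.6144, -0.3167, 0.133]
tool_rot: [[-1.0, -0.0, -0.0], [-0.0, 1.0, 0.0], [0.0, 0.0, -1.0]]
force: [0.1, 0.6, 0.5]
opening: 0.0861
gripper_force: 0.0
```

>>> step_arm([
  {"grip":1,"xyz":[0,0,-0.8],"twist":[0,0,0]},
  {"grip":1,"xyz":[0.75,-0.9,0],"twist":[0,0,0]},
  {"grip":1,"xyz":[0.75,-0.9,0],"twist":[0,0,0]},
  {"grip":1,"xyz":[0.75,-0.9,0],"twist":[0,0,0]},
  {"grip":1,"xyz":[0.75,-0.9,0],"twist":[0,0,0]},
  {"grip":1,"xyz":[0.75,-0.9,0],"twist":[0,0,0]},
  {"grip":1,"xyz":[0,0,0],"twist":[0,0,0]},
  {"grip":1,"xyz":[0,0,0],"twist":[0,0,0]},
])

```text
clock: 9.48
ee_pos: [0.5011, -0.4532, 0.1564]
tool_rot: [[-1.0, 0.003, 0.001], [0.003, 1.0, -0.001], [-0.001, -0.001, -1.0]]
force: [-0.3, -0.3, 0.1]
opening: 0.095
gripper_force: 0.0
```

>>> step_arm([
  {"grip":1,"xyz":[0.09,-0.13,0],"twist":[0,0,0]},
  {"grip":1,"xyz":[0,0,0.9],"twist":[0,0,0]},
  {"grip":1,"xyz":[0,0,0.9],"twist":[0,0,0]},
  {"grip":1,"xyz":[0,0,0.9],"twist":[0,0,0]},
  {"grip":1,"xyz":[0,0,0.9],"twist":[0,0,0]},
  {"grip":0.6,"xyz":[0,0,0.5],"twist":[0,0,0]},
  {"grip":0.6,"xyz":[0,0,0],"twist":[0,0,0]},
  {"grip":0.6,"xyz":[0,0,0],"twist":[0,0,0]},
])

```text
clock: 10.15
ee_pos: [0.4997, -0.4548, 0.0319]
tool_rot: [[-1.0, -0.002, -0.001], [-0.002, 1.0, 0.001], [0.001, 0.001, -1.0]]
force: [0.6, 0.2, -0.1]
opening: 0.0802
gripper_force: 0.0
```

>>> step_arm([
  {"grip":0,"xyz":[0,0,0],"twist":[0,0,0]},
  {"grip":0,"xyz":[0,0,0],"twist":[0,0,0]},
  {"grip":0,"xyz":[0,0,0],"twist":[0,0,0]},
  {"grip":0,"xyz":[0,0,0],"twist":[0,0,0]},
  {"grip":0,"xyz":[0,0,0],"twist":[0,0,0]},
  {"grip":0,"xyz":[0,0,0],"twist":[0,0,0]},
  {"grip":0,"xyz":[0,0,0],"twist":[0,0,0]},
  {"grip":0,"xyz":[0,0,0],"twist":[0,0,0]},
])

```text
clock: 10.82
ee_pos: [0.5003, -0.4566, 0.0343]
tool_rot: [[-1.0, -0.0, 0.002], [-0.0, 1.0, -0.002], [-0.002, -0.002, -1.0]]
force: [0.8, -0.5, 5.5]
opening: 0.0555
gripper_force: 30.0
```

>>> step_arm([
  {"grip":0,"xyz":[0,0,0],"twist":[0,0,0]},
  {"grip":0,"xyz":[0,0,-0.5],"twist":[0,0,0]},
  {"grip":0,"xyz":[0,0,-0.9],"twist":[0,0,0]},
  {"grip":0,"xyz":[0,0,-0.9],"twist":[0,0,0]},
  {"grip":0,"xyz":[0,0,-0.9],"twist":[0,0,0]},
  {"grip":0,"xyz":[0,0,-0.8],"twist":[0,0,0]},
  {"grip":0,"xyz":[0,0,0],"twist":[0,0,0]},
  {"grip":0,"xyz":[0,0,0],"twist":[0,0,0]},
])

```text
clock: 11.48
ee_pos: [0.5001, -0.4565, 0.1548]
tool_rot: [[-1.0, -0.0, 0.003], [-0.0, 1.0, -0.003], [-0.003, -0.003, -1.0]]
force: [-0.6, -0.6, -1.0]
opening: 0.0548
gripper_force: 30.0
```

>>> step_arm([
  {"grip":0,"xyz":[-0.35,0.93,0],"twist":[0,0,0]},
  {"grip":0,"xyz":[-0.35,0.93,0],"twist":[0,0,0]},
  {"grip":0,"xyz":[-0.35,0.93,0],"twist":[0,0,0]},
  {"grip":0,"xyz":[-0.35,0.93,0],"twist":[0,0,0]},
  {"grip":0,"xyz":[-0.35,0.93,0],"twist":[0,0,0]},
  {"grip":0,"xyz":[0,0,0],"twist":[0,0,0]},
  {"grip":0,"xyz":[0,0,0],"twist":[0,0,0]},
])

```text
clock: 12.07
ee_pos: [0.5511, -0.3141, 0.1499]
tool_rot: [[-1.0, -0.003, -0.003], [-0.003, 1.0, 0.002], [0.003, 0.002, -1.0]]
force: [0.2, -0.2, -0.9]
opening: 0.0553
gripper_force: 30.0
```

>>> step_arm([
  {"grip":0,"xyz":[0,0,0.8],"twist":[0,0,0]},
  {"grip":0,"xyz":[0,0,0.8],"twist":[0,0,0]},
  {"grip":0,"xyz":[0,0,0.8],"twist":[0,0,0]},
  {"grip":0,"xyz":[0,0,0.7],"twist":[0,0,0]},
  {"grip":0,"xyz":[0,0,0.4],"twist":[0,0,0]},
  {"grip":0,"xyz":[0,0,0.1],"twist":[0,0,0]},
  {"grip":0,"xyz":[0,0,0],"twist":[0,0,0]},
  {"grip":0,"xyz":[0,0,0],"twist":[0,0,0]},
])

```text
clock: 12.73
ee_pos: [0.5522, -0.317, 0.0451]
tool_rot: [[-1.0, 0.0, 0.001], [0.0, 1.0, -0.001], [-0.001, -0.001, -1.0]]
force: [0.5, -0.4, -0.1]
opening: 0.0557
gripper_force: 30.0
```

>>> step_arm([
  {"grip":0,"xyz":[0,0,0.13],"twist":[0,0,0]},
  {"grip":0,"xyz":[0,0,0.07],"twist":[0,0,0]},
  {"grip":0,"xyz":[0,0,0.04],"twist":[0,0,0]},
  {"grip":0,"xyz":[0,0,0],"twist":[0,0,0]},
  {"grip":0,"xyz":[0,0,0],"twist":[0,0,0]},
])

```text
clock: 13.15
ee_pos: [0.5524, -0.3165, 0.0382]
tool_rot: [[-1.0, -0.0, 0.001], [-0.0, 1.0, -0.001], [-0.001, -0.001, -1.0]]
force: [-1.6, 0.3, 3.1]
opening: 0.0557
gripper_force: 30.0
```

>>> step_arm([
  {"grip":0.75,"xyz":[0,0,0],"twist":[0,0,0]},
  {"grip":0.75,"xyz":[0,0,0],"twist":[0,0,0]},
  {"grip":0.75,"xyz":[0,0,0],"twist":[0,0,0]},
  {"grip":0.75,"xyz":[0,0,0],"twist":[0,0,0]},
  {"grip":0.75,"xyz":[0,0,-0.5],"twist":[0,0,0]},
  {"grip":1,"xyz":[0,0,-0.9],"twist":[0,0,0]},
  {"grip":1,"xyz":[0,0,-0.9],"twist":[0,0,1]},
  {"grip":1,"xyz":[0,0,-0.9],"twist":[0,0,1]},
])

```text
clock: 13.82
ee_pos: [0.5517, -0.316, 0.1349]
tool_rot: [[-0.984, 0.177, -0.0], [0.177, 0.984, 0.0], [0.0, 0.0, -1.0]]
force: [0.3, 0.3, -0.2]
opening: 0.0862
gripper_force: 0.0
```

>>> step_arm([
  {"grip":1,"xyz":[0,0,-0.9],"twist":[0,0,1]},
  {"grip":1,"xyz":[0,0,0],"twist":[0,0,1]},
  {"grip":1,"xyz":[0,0,0],"twist":[0,0,1]},
  {"grip":1,"xyz":[0,0,0],"twist":[0,0,1]},
  {"grip":1,"xyz":[0,0,0],"twist":[0,0,1]},
  {"grip":1,"xyz":[0,0,0],"twist":[0,0,1]},
  {"grip":1,"xyz":[0,0,0],"twist":[0,0,1]},
  {"grip":1,"xyz":[0,0,0],"twist":[0,0,1]},
])

```text
clock: 14.48
ee_pos: [0.552, -0.3162, 0.1613]
tool_rot: [[-0.64, 0.769, 0.001], [0.769, 0.64, -0.001], [-0.001, 0.0, -1.0]]
force: [-0.8, -0.5, -0.5]
opening: 0.0953
gripper_force: 0.0
```

>>> step_arm([
  {"grip":1,"xyz":[0,0,0],"twist":[0,0,1]},
  {"grip":1,"xyz":[0,0,0],"twist":[0,0,1]},
  {"grip":1,"xyz":[0,0,0],"twist":[0,0,1]},
  {"grip":1,"xyz":[0,0,0],"twist":[0,0,1]},
  {"grip":1,"xyz":[0,0,0],"twist":[0,0,1]},
  {"grip":1,"xyz":[0,0,0],"twist":[0,0,1]},
  {"grip":1,"xyz":[0,0,0],"twist":[0,0,1]},
  {"grip":1,"xyz":[0,0,0],"twist":[0,0,1]},
])

```text
clock: 15.15
ee_pos: [0.552, -0.3162, 0.1613]
tool_rot: [[0.004, 1.0, 0.001], [1.0, -0.004, -0.0], [-0.0, 0.001, -1.0]]
force: [-0.4, -0.2, -0.3]
opening: 0.0949
gripper_force: 0.0
```

>>> step_arm([
  {"grip":1,"xyz":[0,0,0],"twist":[0,0,0]},
  {"grip":1,"xyz":[-0.19,-0.84,0],"twist":[0,0,0]},
  {"grip":1,"xyz":[-0.19,-0.84,0],"twist":[0,0,0]},
  {"grip":1,"xyz":[-0.19,-0.84,0],"twist":[0,0,0]},
  {"grip":1,"xyz":[-0.19,-0.84,0],"twist":[0,0,0]},
  {"grip":1,"xyz":[0,-0.84,0],"twist":[0,0,0]},
  {"grip":1,"xyz":[0,0,0],"twist":[0,0,0]},
  {"grip":1,"xyz":[0,0,0],"twist":[0,0,0]},
])

```text
clock: 15.82
ee_pos: [0.4253, -0.3392, 0.1609]
tool_rot: [[-0.0, 1.0, 0.001], [1.0, 0.0, -0.001], [-0.001, 0.001, -1.0]]
force: [0.5, -0.7, 0.0]
opening: 0.0951
gripper_force: 0.0
```

>>> step_arm([
  {"grip":1,"xyz":[-0.03,0.02,0.9],"twist":[0,0,0]},
  {"grip":1,"xyz":[0,0,0.9],"twist":[0,0,0]},
  {"grip":1,"xyz":[0,0,0.9],"twist":[0,0,0]},
  {"grip":1,"xyz":[0,0,0.9],"twist":[0,0,0]},
  {"grip":0.6,"xyz":[0,0,0.65],"twist":[0,0,0]},
  {"grip":0.6,"xyz":[0,0,0],"twist":[0,0,0]},
  {"grip":0.6,"xyz":[0,0,0],"twist":[0,0,0]},
  {"grip":0.6,"xyz":[0,0,0],"twist":[0,0,0]},
])

```text
clock: 16.48
ee_pos: [0.4279, -0.3406, 0.0341]
tool_rot: [[-0.001, 1.0, 0.002], [1.0, 0.001, -0.002], [-0.002, 0.002, -1.0]]
force: [0.4, -0.4, 1.0]
opening: 0.0738
gripper_force: 0.0
```

>>> step_arm([
  {"grip":0,"xyz":[0,0,0],"twist":[0,0,0]},
  {"grip":0,"xyz":[0,0,0],"twist":[0,0,0]},
  {"grip":0,"xyz":[0,0,0],"twist":[0,0,0]},
  {"grip":0,"xyz":[0,0,0],"twist":[0,0,0]},
  {"grip":0,"xyz":[0,0,0],"twist":[0,0,0]},
  {"grip":0,"xyz":[0,0,0],"twist":[0,0,0]},
  {"grip":0,"xyz":[0,0,0],"twist":[0,0,0]},
  {"grip":0,"xyz":[0,0,0],"twist":[0,0,0]},
])

```text
clock: 17.15
ee_pos: [0.4274, -0.3408, 0.0343]
tool_rot: [[-0.0, 1.0, 0.002], [1.0, 0.0, -0.002], [-0.002, 0.002, -1.0]]
force: [-0.2, 0.7, 6.1]
opening: 0.0553
gripper_force: 30.0
```

>>> step_arm([
  {"grip":0,"xyz":[0,0,-0.5],"twist":[0,0,0]},
  {"grip":0,"xyz":[0,0,-0.9],"twist":[0,0,0]},
  {"grip":0,"xyz":[0,0,-0.9],"twist":[0,0,0]},
  {"grip":0,"xyz":[0,0,-0.9],"twist":[0,0,0]},
  {"grip":0,"xyz":[0,0,-0.8],"twist":[0,0,0]},
  {"grip":0,"xyz":[0,0,0],"twist":[0,0,0]},
  {"grip":0,"xyz":[0,0,0],"twist":[0,0,0]},
])

```text
clock: 17.73
ee_pos: [0.4271, -0.3406, 0.1541]
tool_rot: [[-0.0, 1.0, 0.003], [1.0, 0.0, -0.002], [-0.002, 0.003, -1.0]]
force: [0.5, -0.6, -1.0]
opening: 0.0554
gripper_force: 30.0
```

```bash
python3 - <<'E'
from h import *
for n in("scene","top"):
    p,d=grab(n,f"pics/{n}1.png");P=pts(n,d);Z=P[...,2]
    m=(np.abs(Z-.069)<.004)&(np.hypot(P[...,0]-.583,P[...,1]+.336)<.085)&(d>0)
    k,L,st,_=cv2.connectedComponentsWithStats(m.astype(np.uint8),connectivity=4)
    for i in range(1,k):
        if st[i,4]>60:
            q=P[L==i];c,r=cv2.minEnclosingCircle(q[:,:2].astype(np.float32));print(n,st[i,4],np.round(c,4),round(2*r,4),np.median(q[:,2]))
print(readout.get_obs()["joint_pos"])
E
```

```text
scene 433 [ 0.6165 -0.3161] 0.0587 0.06838518163280223
scene 464 [ 0.551  -0.3166] 0.0578 0.06834877823705439
top 680 [ 0.6156 -0.3169] 0.056 0.06773841802336263
top 659 [ 0.5501 -0.3171] 0.0559 0.06764899927742521
[-7.71387444e-01 -5.94016527e-02  1.94779901e+00 -1.54626614e-05
  1.25567088e+00 -7.71584736e-01]
```

View pics/scene1.png

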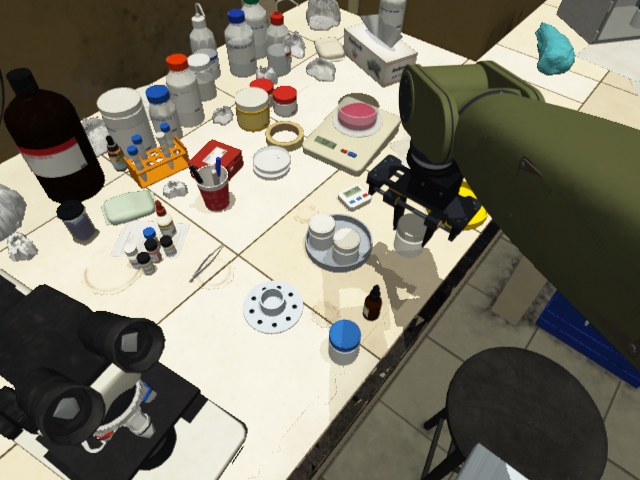

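Both placed pots stand upright in the tin at (321,231) and (346,243), with tops at about 0.068. The third is in the gripper at (408,235). Next is the last slot.

>>> step_arm([
  {"grip":0,"xyz":[-0.18,0.87,0],"twist":[0,0,0]},
  {"grip":0,"xyz":[-0.18,0.87,0],"twist":[0,0,0]},
  {"grip":0,"xyz":[-0.18,0.87,0],"twist":[0,0,0]},
  {"grip":0,"xyz":[-0.18,0.87,0],"twist":[0,0,0]},
  {"grip":0,"xyz":[-0.18,0.87,0],"twist":[0,0,0]},
  {"grip":0,"xyz":[-0.18,0.87,0],"twist":[0,0,0]},
  {"grip":0,"xyz":[0,0,0],"twist":[0,0,0]},
  {"grip":0,"xyz":[0,0,0],"twist":[0,0,0]},
])

```text
clock: 18.5
ee_pos: [0.5826, -0.3713, 0.1491]
tool_rot: [[-0.001, 1.0, -0.004], [1.0, 0.001, 0.003], [0.003, -0.004, -1.0]]
force: [0.2, 0.6, -1.4]
opening: 0.0556
gripper_force: 30.0
```

>>> step_arm([
  {"grip":0,"xyz":[0,0,0.5],"twist":[0,0,0]},
  {"grip":0,"xyz":[0,0,0.5],"twist":[0,0,0]},
  {"grip":0,"xyz":[0,0,0],"twist":[0,0,0]},
  {"grip":0,"xyz":[0,0,0],"twist":[0,0,0]},
  {"grip":0,"xyz":[0,0,0],"twist":[0,0,0]},
])

```text
clock: 18.92
ee_pos: [0.5822, -0.3721, 0.122]
tool_rot: [[0.0, 1.0, -0.001], [1.0, -0.0, 0.001], [0.001, -0.001, -1.0]]
force: [-0.0, 0.6, 0.5]
opening: 0.0552
gripper_force: 30.0
```

>>> step_arm([
  {"grip":0,"xyz":[-0.03,0.04,0.3],"twist":[0,0,0]},
  {"grip":0,"xyz":[0,0,0.5],"twist":[0,0,0]},
  {"grip":0,"xyz":[0,0,0.5],"twist":[0,0,0]},
  {"grip":0,"xyz":[0,0,0.5],"twist":[0,0,0]},
  {"grip":0,"xyz":[0,0,0.5],"twist":[0,0,0]},
  {"grip":0,"xyz":[0,0,0.2],"twist":[0,0,0]},
  {"grip":0,"xyz":[0,0,0],"twist":[0,0,0]},
  {"grip":0,"xyz":[0,0,0],"twist":[0,0,0]},
])

```text
clock: 19.58
ee_pos: [0.584, -0.3729, 0.0466]
tool_rot: [[-0.0, 1.0, -0.001], [1.0, 0.0, 0.001], [0.001, -0.001, -1.0]]
force: [-0.6, 0.1, -0.5]
opening: 0.0556
gripper_force: 30.0
```

>>> step_arm([
  {"grip":0,"xyz":[0,0,0.12],"twist":[0,0,0]},
  {"grip":0,"xyz":[0,0,0.08],"twist":[0,0,0]},
  {"grip":0,"xyz":[0,0,0.05],"twist":[0,0,0]},
  {"grip":0,"xyz":[0,0,0],"twist":[0,0,0]},
  {"grip":0,"xyz":[0,0,0],"twist":[0,0,0]},
])

```text
clock: 20.0
ee_pos: [0.5844, -0.3732, 0.0404]
tool_rot: [[-0.0, 1.0, 0.0], [1.0, 0.0, -0.0], [-0.0, 0.0, -1.0]]
force: [-0.3, -0.9, -0.5]
opening: 0.0555
gripper_force: 30.0
```

>>> step_arm([
  {"grip":0,"xyz":[0,0,0.05],"twist":[0,0,0]},
  {"grip":0,"xyz":[0,0,0.03],"twist":[0,0,0]},
  {"grip":0,"xyz":[0,0,0],"twist":[0,0,0]},
  {"grip":0,"xyz":[0,0,0],"twist":[0,0,0]},
])

```text
clock: 20.33
ee_pos: [0.5845, -0.3733, 0.0384]
tool_rot: [[-0.0, 1.0, 0.001], [1.0, 0.0, -0.0], [-0.0, 0.001, -1.0]]
force: [-1.7, 0.5, 3.3]
opening: 0.0555
gripper_force: 30.0
```

>>> step_arm([
  {"grip":0.7,"xyz":[0,0,0],"twist":[0,0,0]},
  {"grip":0.7,"xyz":[0,0,0],"twist":[0,0,0]},
  {"grip":0.7,"xyz":[0,0,0],"twist":[0,0,0]},
  {"grip":0.7,"xyz":[0,0,0],"twist":[0,0,0]},
  {"grip":0.7,"xyz":[0,0,-0.5],"twist":[0,0,0]},
  {"grip":0.7,"xyz":[0,0,-0.9],"twist":[0,0,0]},
  {"grip":0.9,"xyz":[0,0,-0.9],"twist":[0,0,0]},
  {"grip":0.9,"xyz":[0,0,-0.9],"twist":[0,0,0]},
])

```text
clock: 21.0
ee_pos: [0.5842, -0.373, 0.1355]
tool_rot: [[-0.0, 1.0, -0.0], [1.0, 0.0, 0.0], [0.0, -0.0, -1.0]]
force: [0.2, -0.3, -0.0]
opening: 0.0751
gripper_force: 0.0
```

>>> step_arm([
  {"grip":0.9,"xyz":[0,0,-0.5],"twist":[0,0,0]},
  {"grip":0.9,"xyz":[0.95,0,0],"twist":[0,0,0]},
  {"grip":0.9,"xyz":[0.95,0,0],"twist":[0,0,0]},
  {"grip":0.9,"xyz":[0.95,0,0],"twist":[0,0,0]},
  {"grip":0.9,"xyz":[0.95,0,0],"twist":[0,0,0]},
  {"grip":0.9,"xyz":[0.95,0,0],"twist":[0,0,0]},
  {"grip":0.9,"xyz":[0.95,0,0],"twist":[0,0,0]},
  {"grip":0.9,"xyz":[0.95,0,0],"twist":[0,0,0]},
])

```text
clock: 21.67
ee_pos: [0.5839, -0.1723, 0.149]
tool_rot: [[-0.0, 1.0, 0.0], [1.0, 0.0, -0.0], [-0.0, 0.0, -1.0]]
force: [-0.6, -0.7, -0.7]
opening: 0.0855
gripper_force: 0.0
```

>>> step_arm([
  {"grip":0.9,"xyz":[0.95,0.08,0],"twist":[0,0,0]},
  {"grip":0.9,"xyz":[0.5,0,0],"twist":[0,0,0]},
  {"grip":0.9,"xyz":[0,0,0],"twist":[0,0,0]},
  {"grip":0.9,"xyz":[0,0,0],"twist":[0,0,0]},
  {"grip":0.9,"xyz":[0,0,0],"twist":[0,0,0]},
])

```text
clock: 22.08
ee_pos: [0.5867, -0.131, 0.1489]
tool_rot: [[0.0, 1.0, 0.0], [1.0, -0.0, -0.001], [-0.001, 0.0, -1.0]]
force: [0.4, -0.1, -0.1]
opening: 0.0857
gripper_force: 0.0
```

```bash
python3 - <<'E'
from h import *
for n in("scene","top"):
    p,d=grab(n,f"pics/{n}2.png");P=pts(n,d);Z=P[...,2]
    for z0,x0,y0,R in((.069,.583,-.336,.085),(.034,.587,-.129,.05)):
        m=(np.abs(Z-z0)<.005)&(np.hypot(P[...,0]-x0,P[...,1]-y0)<R)&(d>0)
        k,L,st,_=cv2.connectedComponentsWithStats(m.astype(np.uint8),connectivity=4)
        for i in range(1,k):
            if st[i,4]>60:
                q=P[L==i];c,r=cv2.minEnclosingCircle(q[:,:2].astype(np.float32));print(n,z0,st[i,4],np.round(c,4),round(2*r,4),np.median(q[:,2]))
E
```

```text
scene 0.034 188 [ 0.5872 -0.1281] 0.0507 0.033615837942665844
top 0.069 722 [ 0.6158 -0.3173] 0.0564 0.06769551967008106
top 0.069 719 [ 0.583 -0.373] 0.0563 0.06766406110655795
top 0.069 744 [ 0.5502 -0.3172] 0.0562 0.06765489214083498
top 0.034 119 [ 0.5863 -0.1299] 0.0498 0.03326141319237148
```

View pics/scene2.png

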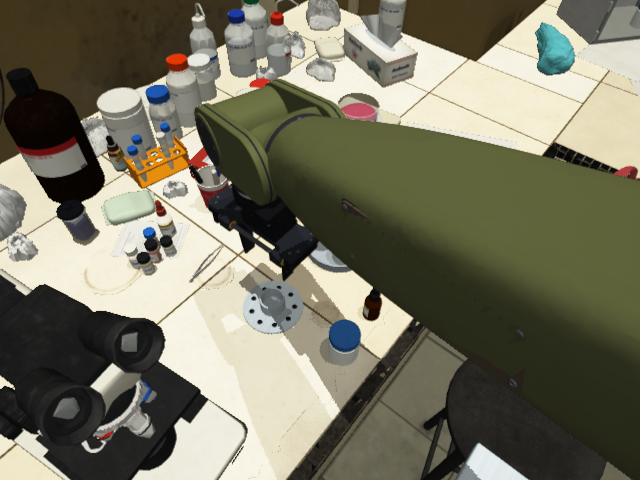

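Three pots form a triangle in the tin with centroid (0.583, -0.336). The view shows the gripper above the divider's collar at (273,305). I descend to grip the collar.

>>> step_arm([
  {"grip":0.9,"xyz":[0.06,0,0.8],"twist":[0,0,0]},
  {"grip":0.9,"xyz":[0,0,0.8],"twist":[0,0,0]},
  {"grip":0.9,"xyz":[0,0,0.8],"twist":[0,0,0]},
  {"grip":0.9,"xyz":[0,0,0.8],"twist":[0,0,0]},
  {"grip":0.9,"xyz":[0,0,0.7],"twist":[0,0,0]},
  {"grip":0.7,"xyz":[0,0,0.5],"twist":[0,0,0]},
  {"grip":0.7,"xyz":[0,0,0],"twist":[0,0,0]},
  {"grip":0.7,"xyz":[0,0,0],"twist":[0,0,0]},
])

```text
clock: 22.85
ee_pos: [0.5858, -0.129, 0.0157]
tool_rot: [[0.001, 1.0, -0.002], [1.0, -0.001, 0.001], [0.001, -0.002, -1.0]]
force: [0.9, 0.1, -0.1]
opening: 0.0708
gripper_force: 0.0
```

>>> step_arm([
  {"grip":0.6,"xyz":[0,0,0.15],"twist":[0,0,0]},
  {"grip":0.6,"xyz":[0,0,0],"twist":[0,0,0]},
  {"grip":0.6,"xyz":[0,0,0],"twist":[0,0,0]},
])

```text
clock: 23.1
ee_pos: [0.5874, -0.1288, 0.0134]
tool_rot: [[-0.0, 1.0, 0.002], [1.0, 0.0, -0.001], [-0.001, 0.002, -1.0]]
force: [-0.5, -0.1, 0.7]
opening: 0.0579
gripper_force: 0.0
```

>>> step_arm([
  {"grip":0,"xyz":[0,0,0.1],"twist":[0,0,0]},
  {"grip":0,"xyz":[0,0,0],"twist":[0,0,0]},
  {"grip":0,"xyz":[0,0,0],"twist":[0,0,0]},
  {"grip":0,"xyz":[0,0,0],"twist":[0,0,0]},
  {"grip":0,"xyz":[0,0,0],"twist":[0,0,0]},
  {"grip":0,"xyz":[0,0,0],"twist":[0,0,0]},
])

```text
clock: 23.6
ee_pos: [0.5871, -0.1285, 0.0097]
tool_rot: [[-0.0, 1.0, 0.001], [1.0, 0.0, -0.0], [-0.0, 0.001, -1.0]]
force: [0.5, 0.0, 1.5]
opening: 0.0499
gripper_force: 30.0
```

>>> step_arm([
  {"grip":0,"xyz":[0,0,-0.3],"twist":[0,0,0]},
  {"grip":0,"xyz":[0,0,-0.8],"twist":[0,0,0]},
  {"grip":0,"xyz":[0,0,-0.9],"twist":[0,0,0]},
  {"grip":0,"xyz":[0,0,-0.9],"twist":[0,0,0]},
  {"grip":0,"xyz":[0,0,-0.9],"twist":[0,0,0]},
  {"grip":0,"xyz":[0,0,-0.7],"twist":[0,0,0]},
  {"grip":0,"xyz":[0,0,0],"twist":[0,0,0]},
  {"grip":0,"xyz":[0,0,0],"twist":[0,0,0]},
])

```text
clock: 24.27
ee_pos: [0.587, -0.1284, 0.1452]
tool_rot: [[-0.0, 1.0, 0.002], [1.0, 0.0, -0.001], [-0.001, 0.002, -1.0]]
force: [-0.5, 0.0, -1.2]
opening: 0.0504
gripper_force: 30.0
```

>>> step_arm([
  {"grip":0,"xyz":[-0.86,-0.12,0],"twist":[0,0,0]},
  {"grip":0,"xyz":[-0.86,0,0],"twist":[0,0,0]},
  {"grip":0,"xyz":[-0.86,0,0],"twist":[0,0,0]},
  {"grip":0,"xyz":[-0.86,0,0],"twist":[0,0,0]},
  {"grip":0,"xyz":[-0.86,0,0],"twist":[0,0,0]},
  {"grip":0,"xyz":[-0.86,0,0],"twist":[0,0,0]},
  {"grip":0,"xyz":[-0.86,0,0],"twist":[0,0,0]},
  {"grip":0,"xyz":[-0.86,0,0],"twist":[0,0,0]},
])

```text
clock: 24.93
ee_pos: [0.5812, -0.3348, 0.1403]
tool_rot: [[-0.0, 1.0, -0.005], [1.0, 0.0, 0.003], [0.003, -0.005, -1.0]]
force: [-0.7, 0.1, -2.0]
opening: 0.0506
gripper_force: 30.0
```

>>> step_arm([
  {"grip":0,"xyz":[0,0,0.5],"twist":[0,0,0]},
  {"grip":0,"xyz":[0,0,0.5],"twist":[0,0,0]},
  {"grip":0,"xyz":[0,0,0.5],"twist":[0,0,0]},
  {"grip":0,"xyz":[0,0,0.3],"twist":[0,0,0]},
  {"grip":0,"xyz":[0,0,0],"twist":[0,0,0]},
  {"grip":0,"xyz":[0,0,0],"twist":[0,0,0]},
  {"grip":0,"xyz":[0,0,0],"twist":[0,0,0]},
])

```text
clock: 25.52
ee_pos: [0.5835, -0.3342, 0.0905]
tool_rot: [[-0.001, 1.0, 0.001], [1.0, 0.001, -0.0], [-0.0, 0.001, -1.0]]
force: [0.1, -0.2, -0.7]
opening: 0.0502
gripper_force: 30.0
```

>>> step_arm([
  {"grip":0,"xyz":[-0.03,0,0.15],"twist":[0,0,0]},
  {"grip":0,"xyz":[0,0,0.1],"twist":[0,0,0]},
  {"grip":0,"xyz":[0,0,0.05],"twist":[0,0,0]},
  {"grip":0,"xyz":[0,0,0],"twist":[0,0,0]},
  {"grip":0,"xyz":[0,0,0],"twist":[0,0,0]},
])

```text
clock: 25.93
ee_pos: [0.583, -0.3356, 0.0812]
tool_rot: [[-0.0, 1.0, -0.0], [1.0, 0.0, 0.0], [0.0, -0.0, -1.0]]
force: [0.3, -0.1, -1.9]
opening: 0.05
gripper_force: 30.0
```

>>> step_arm([
  {"grip":0,"xyz":[0,0,0.04],"twist":[0,0,0]},
  {"grip":0,"xyz":[0,0,0.03],"twist":[0,0,0]},
  {"grip":0,"xyz":[0,0,0],"twist":[0,0,0]},
  {"grip":0,"xyz":[0,0,0],"twist":[0,0,0]},
])

```text
clock: 26.27
ee_pos: [0.583, -0.3356, 0.079]
tool_rot: [[-0.0, 1.0, -0.0], [1.0, 0.0, 0.0], [0.0, -0.0, -1.0]]
force: [0.3, -1.0, -1.3]
opening: 0.0501
gripper_force: 30.0
```

>>> step_arm([
  {"grip":0,"xyz":[0,0,0.04],"twist":[0,0,0]},
  {"grip":0,"xyz":[0,0,0],"twist":[0,0,0]},
  {"grip":0,"xyz":[0,0,0],"twist":[0,0,0]},
])

```text
clock: 26.52
ee_pos: [0.5833, -0.3358, 0.0785]
tool_rot: [[-0.0, 1.0, 0.001], [1.0, 0.0, -0.001], [-0.001, 0.001, -1.0]]
force: [-0.6, 0.1, 1.1]
opening: 0.0502
gripper_force: 30.0
```

>>> step_arm([
  {"grip":0.75,"xyz":[0,0,0],"twist":[0,0,0]},
  {"grip":0.75,"xyz":[0,0,0],"twist":[0,0,0]},
  {"grip":0.75,"xyz":[0,0,0],"twist":[0,0,0]},
  {"grip":0.75,"xyz":[0,0,0],"twist":[0,0,0]},
  {"grip":0.75,"xyz":[0,0,-0.3],"twist":[0,0,0]},
  {"grip":0.75,"xyz":[0,0,-0.8],"twist":[0,0,0]},
  {"grip":0.75,"xyz":[0,0,-0.9],"twist":[0,0,0]},
  {"grip":0.75,"xyz":[0,0,-0.6],"twist":[0,0,0]},
])

```text
clock: 27.18
ee_pos: [0.5838, -0.3361, 0.159]
tool_rot: [[-0.0, 1.0, 0.002], [1.0, 0.0, -0.001], [-0.001, 0.002, -1.0]]
force: [0.7, 0.2, 0.3]
opening: 0.0714
gripper_force: 0.0
```

>>> step_arm([
  {"grip":0.75,"xyz":[0.52,-0.87,0],"twist":[0,0,0]},
  {"grip":0.75,"xyz":[0.52,-0.87,0],"twist":[0,0,0]},
  {"grip":0.75,"xyz":[0.52,-0.87,0],"twist":[0,0,0]},
  {"grip":0.75,"xyz":[0.52,-0.87,0],"twist":[0,0,0]},
  {"grip":0.75,"xyz":[0.52,-0.87,0],"twist":[0,0,0]},
  {"grip":0.75,"xyz":[0.52,-0.87,0],"twist":[0,0,0]},
  {"grip":0.75,"xyz":[0,0,0],"twist":[0,0,0]},
  {"grip":0.75,"xyz":[0,0,0],"twist":[0,0,0]},
])

```text
clock: 27.85
ee_pos: [0.4259, -0.2417, 0.1565]
tool_rot: [[-0.0, 1.0, 0.001], [1.0, 0.0, -0.001], [-0.001, 0.001, -1.0]]
force: [0.1, -0.2, 0.8]
opening: 0.0713
gripper_force: 0.0
```

```bash
python3 - <<'E'
from h import *
for n in("scene","top"):
    p,d=grab(n,f"pics/{n}3.png");P=pts(n,d);Z=P[...,2]
    r=np.hypot(P[...,0]-.583,P[...,1]+.336)
    for nm,lo,hi,R in(("rim",.098,.108,.04),("disc",.069,.078,.075)):
        q=P[(Z>lo)&(Z<hi)&(r<R)&(d>0)]
        if len(q)>20:
            c,rr=cv2.minEnclosingCircle(q[:,:2].astype(np.float32))
            A=np.c_[q[:,:2]-q[:,:2].mean(0),np.ones(len(q))];f=np.linalg.lstsq(A,q[:,2],rcond=None)[0]
            print(n,nm,len(q),np.round(c,4),round(2*rr,4),np.median(q[:,2]).round(4),f.round(4))
    q=P[(np.hypot(P[...,0]-.4265,P[...,1]+.2405)<.025)&(Z>.015)&(Z<.06)&(d>0)]
    if len(q)>20:print(n,"bottle",len(q),*[np.round(a,4) for a in cv2.minEnclosingCircle(q[:,:2].astype(np.float32))])
o=readout.get_obs();print(o["ee_pos"],o["clock"])
E
```

```text
scene rim 29 [ 0.5824 -0.3306] 0.0476 0.1028 [ 0.0183 -0.1384  0.1026]
scene disc 935 [ 0.5824 -0.3315] 0.1283 0.0732 [ 0.0004 -0.0011  0.0732]
scene bottle 277 [ 0.4267 -0.2381] 0.0166
top rim 192 [ 0.5823 -0.3366] 0.05 0.1022 [-0.0042 -0.009   0.1023]
top disc 3122 [ 0.5823 -0.3352] 0.1286 0.0724 [-0.0012  0.0029  0.0725]
[ 0.42737153 -0.242733    0.15700017] 27.95
```

View pics/scene3.png

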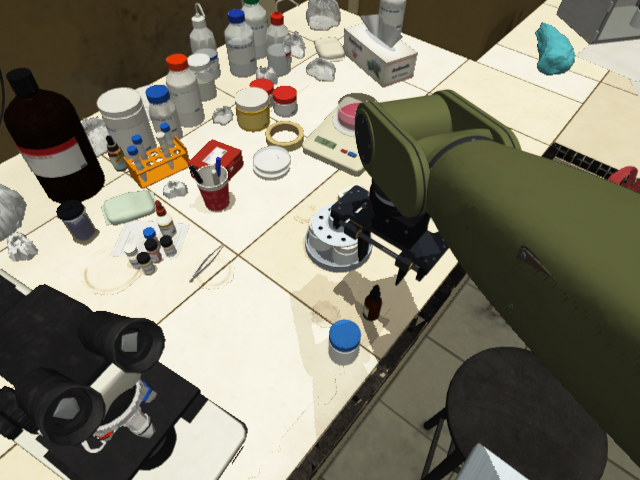

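The divider lies level on the pots, with its underside at about 0.069 and centre (0.5825, -0.336). The view shows it at (335,225), with the bottle upright at (373,303). Next is the bottle grasp.

>>> step_arm([
  {"grip":0.75,"xyz":[0.07,0,0.5],"twist":[0,0,0]},
  {"grip":0.75,"xyz":[0,0,0.7],"twist":[0,0,0]},
  {"grip":0.75,"xyz":[0,0,0.7],"twist":[0,0,0]},
  {"grip":0.75,"xyz":[0,0,0.7],"twist":[0,0,0]},
  {"grip":0.75,"xyz":[0,0,0.7],"twist":[0,0,0]},
  {"grip":0.6,"xyz":[0,0,0.5],"twist":[0,0,0]},
  {"grip":0.5,"xyz":[0,0,0.15],"twist":[0,0,0]},
  {"grip":0.5,"xyz":[0,0,0],"twist":[0,0,0]},
])

```text
clock: 28.62
ee_pos: [0.4264, -0.2399, 0.0361]
tool_rot: [[-0.0, 1.0, -0.002], [1.0, 0.0, 0.002], [0.002, -0.002, -1.0]]
force: [-0.1, 0.9, 0.4]
opening: 0.0569
gripper_force: 0.0
```

>>> step_arm([
  {"grip":0.4,"xyz":[0,0,0],"twist":[0,0,0]},
  {"grip":0.4,"xyz":[0,0,0],"twist":[0,0,0]},
  {"grip":0.4,"xyz":[0,0,0],"twist":[0,0,0]},
])

```text
clock: 28.87
ee_pos: [0.4276, -0.2408, 0.0389]
tool_rot: [[-0.0, 1.0, 0.002], [1.0, 0.0, -0.002], [-0.002, 0.002, -1.0]]
force: [0.7, 0.6, 0.4]
opening: 0.0399
gripper_force: 0.0
```

>>> step_arm([
  {"grip":0,"xyz":[0,0,0],"twist":[0,0,0]},
  {"grip":0,"xyz":[0,0,0],"twist":[0,0,0]},
  {"grip":0,"xyz":[0,0,0],"twist":[0,0,0]},
  {"grip":0,"xyz":[0,0,0],"twist":[0,0,0]},
  {"grip":0,"xyz":[0,0,0],"twist":[0,0,0]},
])

```text
clock: 29.28
ee_pos: [0.4272, -0.2404, 0.0383]
tool_rot: [[-0.0, 1.0, 0.002], [1.0, 0.0, -0.001], [-0.001, 0.002, -1.0]]
force: [0.5, 0.5, 4.0]
opening: 0.0317
gripper_force: 30.0
```

>>> step_arm([
  {"grip":0,"xyz":[0,0,-0.4],"twist":[0,0,0]},
  {"grip":0,"xyz":[0,0,-0.8],"twist":[0,0,0]},
  {"grip":0,"xyz":[0,0,-0.9],"twist":[0,0,0]},
  {"grip":0,"xyz":[0,0,-0.9],"twist":[0,0,0]},
  {"grip":0,"xyz":[0,0,-0.9],"twist":[0,0,0]},
  {"grip":0,"xyz":[0,0,-0.8],"twist":[0,0,0]},
  {"grip":0,"xyz":[0,0,0],"twist":[0,0,0]},
  {"grip":0,"xyz":[0,0,0],"twist":[0,0,0]},
])

```text
clock: 29.95
ee_pos: [0.4269, -0.2404, 0.18]
tool_rot: [[-0.0, 1.0, 0.002], [1.0, 0.0, -0.002], [-0.002, 0.002, -1.0]]
force: [-0.7, -0.5, -0.6]
opening: 0.0317
gripper_force: 30.0
```

>>> step_arm([
  {"grip":0,"xyz":[-0.53,0.87,0],"twist":[0,0,0]},
  {"grip":0,"xyz":[-0.53,0.87,0],"twist":[0,0,0]},
  {"grip":0,"xyz":[-0.53,0.87,0],"twist":[0,0,0]},
  {"grip":0,"xyz":[-0.53,0.87,0],"twist":[0,0,0]},
  {"grip":0,"xyz":[-0.53,0.87,0],"twist":[0,0,0]},
  {"grip":0,"xyz":[-0.53,0.87,0],"twist":[0,0,0]},
  {"grip":0,"xyz":[0,0,0],"twist":[0,0,0]},
  {"grip":0,"xyz":[0,0,0],"twist":[0,0,0]},
])

```text
clock: 30.62
ee_pos: [0.5823, -0.3349, 0.1746]
tool_rot: [[-0.0, 1.0, -0.005], [1.0, 0.0, 0.003], [0.003, -0.005, -1.0]]
force: [0.5, -0.7, -1.0]
opening: 0.0313
gripper_force: 30.0
```

>>> step_arm([
  {"grip":0,"xyz":[0,0,0.3],"twist":[0,0,0]},
  {"grip":0,"xyz":[0,0,0.2],"twist":[0,0,0]},
  {"grip":0,"xyz":[0,0,0],"twist":[0,0,0]},
  {"grip":0,"xyz":[0,0,0],"twist":[0,0,0]},
  {"grip":0,"xyz":[0,0,0],"twist":[0,0,0]},
])

```text
clock: 31.03
ee_pos: [0.5825, -0.335, 0.1636]
tool_rot: [[-0.0, 1.0, 0.0], [1.0, 0.0, -0.0], [-0.0, 0.0, -1.0]]
force: [-0.3, 0.6, 0.0]
opening: 0.0313
gripper_force: 30.0
```

```bash
python3 - <<'E'
from h import *
for n in("scene","top"):
    p,d=grab(n,f"pics/{n}4.png");P=pts(n,d);Z=P[...,2]
    m=(np.hypot(P[...,0]-.583,P[...,1]+.336)<.03)&(Z>.1)&(Z<.145)&(p.max(2)<90)&(d>0)
    q=P[m]
    if len(q)>10:print(n,len(q),*[np.round(a,4) for a in cv2.minEnclosingCircle(q[:,:2].astype(np.float32))],q[:,2].min())
p=cv2.imread("pics/scene4.png");cv2.imwrite("pics/crop4.png",cv2.resize(p[130:280,270:430],None,fx=4,fy=4,interpolation=2))
E
```

```text
scene 106 [ 0.586  -0.3309] 0.021 0.10020087697168413
```

View pics/crop4.png

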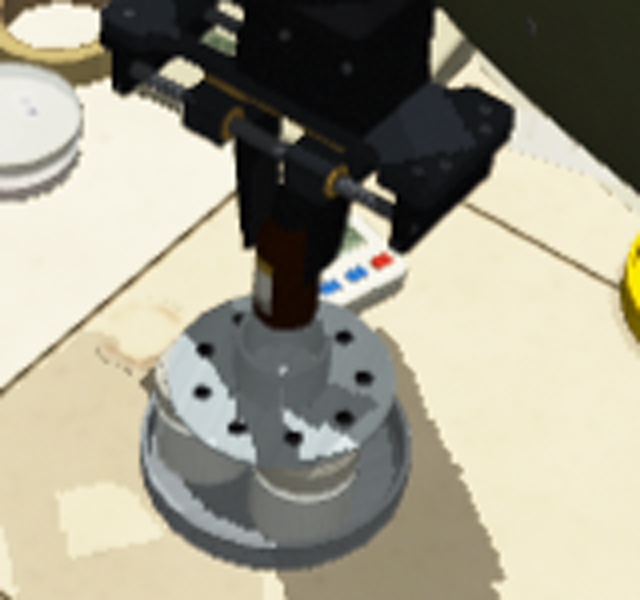

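The enlarged view shows the bottle upright directly over the collar (crop (285,330)). I lower it gently.

>>> step_arm([
  {"grip":0,"xyz":[-0.03,0.02,0.2],"twist":[0,0,0]},
  {"grip":0,"xyz":[0,0,0.3],"twist":[0,0,0]},
  {"grip":0,"xyz":[0,0,0.3],"twist":[0,0,0]},
  {"grip":0,"xyz":[0,0,0.3],"twist":[0,0,0]},
  {"grip":0,"xyz":[0,0,0.2],"twist":[0,0,0]},
  {"grip":0,"xyz":[0,0,0.15],"twist":[0,0,0]},
  {"grip":0,"xyz":[0,0,0],"twist":[0,0,0]},
  {"grip":0,"xyz":[0,0,0],"twist":[0,0,0]},
])

```text
clock: 31.8
ee_pos: [0.5835, -0.3361, 0.1193]
tool_rot: [[-0.0, 1.0, -0.001], [1.0, 0.0, 0.0], [0.0, -0.001, -1.0]]
force: [1.0, 0.4, 0.1]
opening: 0.0313
gripper_force: 30.0
```

>>> step_arm([
  {"grip":0,"xyz":[0,0,0.08],"twist":[0,0,0]},
  {"grip":0,"xyz":[0,0,0.06],"twist":[0,0,0]},
  {"grip":0,"xyz":[0,0,0],"twist":[0,0,0]},
  {"grip":0,"xyz":[0,0,0],"twist":[0,0,0]},
])

```text
clock: 32.13
ee_pos: [0.5837, -0.3363, 0.1158]
tool_rot: [[-0.0, 1.0, 0.0], [1.0, 0.0, -0.0], [-0.0, 0.0, -1.0]]
force: [-0.9, -0.2, -2.0]
opening: 0.0314
gripper_force: 30.0
```

>>> step_arm([
  {"grip":0,"xyz":[0,0,0.06],"twist":[0,0,0]},
  {"grip":0,"xyz":[0,0,0.05],"twist":[0,0,0]},
  {"grip":0,"xyz":[0,0,0],"twist":[0,0,0]},
  {"grip":0,"xyz":[0,0,0],"twist":[0,0,0]},
])

```text
clock: 32.47
ee_pos: [0.5835, -0.3362, 0.1121]
tool_rot: [[-0.0, 1.0, -0.0], [1.0, 0.0, 0.0], [0.0, -0.0, -1.0]]
force: [0.2, 0.8, -0.3]
opening: 0.0317
gripper_force: 30.0
```

>>> step_arm([
  {"grip":0,"xyz":[0,0,0.04],"twist":[0,0,0]},
  {"grip":0,"xyz":[0,0,0],"twist":[0,0,0]},
  {"grip":0,"xyz":[0,0,0],"twist":[0,0,0]},
])

```text
clock: 32.72
ee_pos: [0.5837, -0.3362, 0.1112]
tool_rot: [[-0.0, 1.0, 0.0], [1.0, 0.0, -0.0], [-0.0, 0.0, -1.0]]
force: [-0.6, -0.6, 0.2]
opening: 0.0314
gripper_force: 30.0
```

>>> step_arm([
  {"grip":0,"xyz":[0,0,0.03],"twist":[0,0,0]},
  {"grip":0,"xyz":[0,0,0],"twist":[0,0,0]},
  {"grip":0,"xyz":[0,0,0],"twist":[0,0,0]},
])

```text
clock: 32.97
ee_pos: [0.5838, -0.3364, 0.1111]
tool_rot: [[-0.0, 1.0, 0.0], [1.0, 0.0, -0.001], [-0.001, 0.0, -1.0]]
force: [-1.9, 1.3, 4.5]
opening: 0.0314
gripper_force: 30.0
```

Contact. I release the bottle, lift clear and move aside.

>>> step_arm([
  {"grip":0.65,"xyz":[0,0,0],"twist":[0,0,0]},
  {"grip":0.65,"xyz":[0,0,0],"twist":[0,0,0]},
  {"grip":0.65,"xyz":[0,0,0],"twist":[0,0,0]},
  {"grip":0.65,"xyz":[0,0,0],"twist":[0,0,0]},
  {"grip":0.65,"xyz":[0,0,0],"twist":[0,0,0]},
  {"grip":0.65,"xyz":[0,0,-0.3],"twist":[0,0,0]},
  {"grip":0.65,"xyz":[0,0,-0.7],"twist":[0,0,0]},
  {"grip":0.65,"xyz":[0,0,-0.9],"twist":[0,0,0]},
])

```text
clock: 33.63
ee_pos: [0.5823, -0.3353, 0.1654]
tool_rot: [[-0.0, 1.0, -0.004], [1.0, 0.0, 0.003], [0.003, -0.004, -1.0]]
force: [0.6, -0.8, 0.5]
opening: 0.0617
gripper_force: 0.0
```

>>> step_arm([
  {"grip":0.65,"xyz":[0,0,-0.9],"twist":[0,0,0]},
  {"grip":0.65,"xyz":[0,0,-0.9],"twist":[0,0,0]},
  {"grip":0.65,"xyz":[0,-0.9,-0.3],"twist":[0,0,0]},
  {"grip":0.65,"xyz":[0,-0.9,0],"twist":[0,0,0]},
  {"grip":0.65,"xyz":[0,-0.9,0],"twist":[0,0,0]},
  {"grip":0.65,"xyz":[0,-0.9,0],"twist":[0,0,0]},
  {"grip":0.65,"xyz":[0,-0.9,0],"twist":[0,0,0]},
  {"grip":0.65,"xyz":[0,0,0],"twist":[0,0,0]},
])

```text
clock: 34.3
ee_pos: [0.4455, -0.3362, 0.231]
tool_rot: [[0.002, 1.0, -0.001], [1.0, -0.002, -0.001], [-0.001, -0.001, -1.0]]
force: [-0.2, -0.5, 0.2]
opening: 0.0614
gripper_force: 0.0
```

```bash
python3 - <<'E'
from h import *
for n in("scene","top"):
    p,d=grab(n,f"pics/{n}5.png");P=pts(n,d);Z=P[...,2]
    r=np.hypot(P[...,0]-.583,P[...,1]+.336)
    for nm,lo,hi,R in(("body",.108,.135,.03),("tip",.15,.185,.03),("disc",.069,.078,.075)):
        q=P[(Z>lo)&(Z<hi)&(r<R)&(d>0)]
        if len(q)>10:print(n,nm,len(q),*[np.round(a,4) for a in cv2.minEnclosingCircle(q[:,:2].astype(np.float32))],q[:,2].max().round(4))
p=cv2.imread("pics/scene5.png");cv2.imwrite("pics/crop5.png",cv2.resize(p[130:280,270:430],None,fx=4,fy=4,interpolation=2))
E
```

```text
scene body 200 [ 0.5836 -0.3344] 0.0173 0.135
scene tip 96 [ 0.5832 -0.3358] 0.0099 0.1782
scene disc 1448 [ 0.5831 -0.3335] 0.064 0.0779
top body 171 [ 0.5826 -0.3367] 0.0166 0.1345
top tip 97 [ 0.582  -0.3368] 0.0098 0.1779
top disc 1757 [ 0.5849 -0.3356] 0.0618 0.0772
```

View pics/crop5.png

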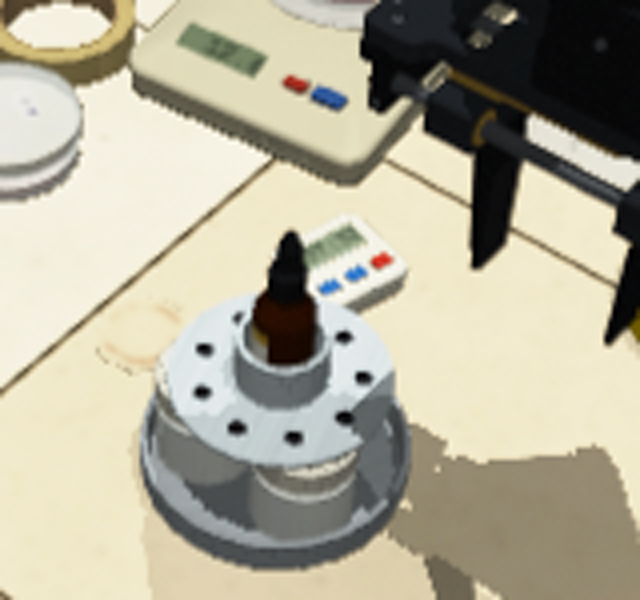

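The bottle stands upright and centred in the collar (crop (288,320)). Its top is at 0.178, as expected, and the gripper is clear.

```bash
python3 -c "
from bench import ticket;print(ticket.finish_job())"
```

```text
the job is handed in; nothing more can be done
None
```

The tin is packed and the job handed in (no verdict came back): three white pots in the tin, the divider level on them, the bottle upright in its collar, and the taller pot, timer and forceps left alone.

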